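# Set a drill battery on its sloped cooling rest

### The arm

A 6-joint arm with a two-finger parallel gripper is mounted at the origin on a cart in front of the work surface, level with it; the furniture and walls round the work are solid. World frame = base frame: x ahead of the robot, y to its left, z up, the work surface at z = 0. Lengths are in mm, angles in rad, forces in N, time in s.
With the tool pointing down it reaches from about 350 to 775 mm from the base axis. Payload 7.3 kg.
Tool frame: the origin (TCP) lies between the finger pads; the fingertips stand 14 mm ahead of it and the grasp point (between the pads) lies 5 mm behind it; z points along the fingers, y is the line along which they close (so a half turn about z gives the same grasp; the last joint's range is limited). The gripper opens to 92 mm and grips with 3 to 60 N. Pads are 19 mm wide; open, the fingers measure 130 mm over their backs; the gripper's body (75 mm by 190 mm) begins 47 mm behind the grasp point.
Start: joints at [1.097, 0.342, 1.524, -0, 1.275, -0.146], TCP at [169.015, 497.069, 240.741] pointing down, gripper open.
Joint ranges: [-2.53, 2.53], [-0.77, 2.02], [0.04, 2.7], [-1, 4.14], [0.28, 2.66], [-3.11, 3.11]. Speed limits (rad/s): [2.57, 2.57, 3.14, 3.14, 3.14, 3.14].

### API

Orientations are given as [roll, pitch, yaw] about the fixed x, y, z axes, in that order (R = Rz(yaw) Ry(pitch) Rx(roll)).
In Python, from plant import get_obs, cams, close_job gives the robot as it stands. The module is installed in compiled form; this text tells all that it offers.
- The arm moves only by the shell command python3 -m creep 'ROWS'. ROWS is JSON, a list of rows, each an object of numbers: "hand": the opening, from 0 (shut) to 1 (fully open); "tx", "ty", "tz": the shift along the tool's x, y, z in m; "spin": the turn about the tool's z in degrees. In form: [{"hand": .., "tx": .., "ty": .., "tz": .., "spin": ..}, ...]. A call has 1 to 5 rows; each row shifts and turns the commanded pose from where the row before left it, along the tool's axes as they then stand; what a row does not reach is not made up. A row lasts 1/8 s, in which the tool goes at most 62.5 mm and 10.7 degrees, less where a joint would pass 70% of its speed; a pose out of reach is approached as far as the arm can. A call is refused whole if a number of a shift passes 0.0625 or a number of a turn 10.7, either way. A call with a gripper value outside its range is refused whole. The fingers move at their own pace and stop on an object; the grip force is fixed at half the most. Time passes only in rows, so rows that do not move let the fingers close. It gives the time, the measured TCP pose, the force, the opening and the grip force at its end, in the units of the state.
- get_obs(): the state, without advancing time (a new reading comes with each control period).
- cams.capture(name): name is "scene" or "side" or "wrist"; returns a dict with "color" (400x640x3 uint8, red, green, blue), "K" (3x3 intrinsics, pixels), "R" (3x3) and "t" (3): a world point X has camera coordinates R X + t. Camera axes: x right, y down, z forward; pixel columns grow to the right and rows downward; lengths in mm; the calibration is good to about 2 mm. A picture is of the moment at which its call begins. There is no depth.
- close_job(): hands the job in; it is judged then, once.
The state is a dict: "time": time; "joint_positions": joint angles; "dq": joint speeds; "tau": joint torques, N m; "tool_pos": TCP position; "tcp_rot": TCP orientation; "contact_force": force on the tool from outside, world axes, zero at the start; "moment": the same for the moment, N m; "grip_width": finger opening in mm; "finger_force": force on a finger pad.
Only numpy, scipy, OpenCV 4.12 (cv2) and the standard library are available. Lean on these libraries where they do the work, as an engineer would, in place of code of your own. Each camera call takes 0.05 s, during which the arm holds its last target. There are 200 camera calls.

### The job

The drill battery has to cool down: lift the flap of the small cooling stand by its loop handle all the way back until it rests on its stop, then gently set the battery on the narrow sloped bed, contacts up, centred and lengthways along the slope, with its lower end against the lip. Do not let it drop or topple onto the stand; leave the flap open and leave the other things where they are.

Things in the scene. Friction and masses are not known exactly. Their poses are not given: they have to be found in the camera images.
- stand: Fixed cooling stand: grey base plate 170 x 100 x 10 mm (x from -95 to +75 mm) carrying the sloped bed; behind the bed two hinge cheeks (97 mm over both, 130 mm high) and two stop uprights 160 mm high. Origin on the surface; x points from the low front of the slope to its high back, z up.
- bed: Aluminium bed of the stand: slab 44 mm wide, 104 long, 7 thick, rising 30 degrees to the back, free on both sides. Origin on its upper face where the centre of the battery's underside belongs: mid-width, 45 mm up the slope from the lip's inner face, 58 mm above the surface. x up the slope, y across, z square off the face. Lip at the low end: 14 mm above the face, 6 thick, bed-wide.
- flap (a joint): Angle of the sheet-metal flap over the bed (84 mm wide, reaching 99 mm from the hinge): 0 closed, parallel to the bed and 20 mm above it; 2.4 rad open, leaning back on its stop. Hinge axis level, along the stand's y. 0.12 kg, swings freely: falls shut below about 2 rad, falls back on its stop beyond.
- flap_hinge (a point): Middle of the flap's hinge axis, 115 mm above the surface.
- flap_handle (a point): Middle of the bar of the flap's loop handle: round steel bar 10 mm thick along the stand's y, 64 mm clear between the loop's sides, 157 mm from the hinge axis. Closed: 59 mm above the surface, 147 mm in front of the hinge, 55 mm clear to the flap's plate behind it, 30 mm in front of the lip. Can be pinched from above, one finger before, one behind; it turns in the grip as the flap swings.
- battery: The black drill battery, 0.38 kg or so, 64 mm wide (its x), 90 mm long (its y), 56 mm high; the raised contact block on its top is 40 x 65 mm and 10 mm high, the body below it is 46 mm high with upright sides. Origin: centre of its underside, z up out of the contacts. It may lie either way round along the slope. On the bed it may not slide down by itself.
- battery_top (a point): Point on the battery's axis 55 mm above its underside, on top of the contact block.
- screwdriver: Orange-handled screwdriver, 155 mm long, 21 mm thick, lying loose on the surface between stand and battery (the tools sunk flush in the drawer's foam are part of the surface); not to be moved. Origin under its middle.
- pliers: Pliers lying flat, 160 x 72 x 19 mm; not to be moved. Origin under their middle.
- tin: Round tin, 64 mm across, 30 mm high; not to be moved. Origin under its centre.
Mind the look-alikes: they are no part of the job. There is more than one size of the battery; the job needs the larger.

How it is judged:
By the outcome, as a careful person would: the job done as asked, in the order asked, and still so for the second after the job is handed in, with the robot touching nothing.
It also fails if it takes over 58 s, if anything falls off the work surface, if the arm or the gripper's body presses on something with over 40 N, if the wrist force passes 120 N, or if a joint passes its speed limit or range.

## Working session

There is one attempt and no reset: what is moved stays moved. The work goes in short steps, Python scripts to look and compute and a shell command to move; the robot and the scene stay as the last step left them, time stands still between calls to the robot, and variables do not carry over. Pictures are saved under pics/ and viewed, at most 10 in all, crops included, and the job is handed in when it is done.

```bash
mkdir -p pics
cat > h.py <<'E'
import numpy as np, cv2
from plant import get_obs, cams, close_job
def snap(n,f):
    c=cams.capture(n); cv2.imwrite('pics/'+f,c['color'][:,:,::-1]); np.savez('pics/'+f+'.npz',**{k:np.array(c[k]) for k in('K','R','t','color')}); return c
def load(f): return np.load('pics/'+f+'.npz')
def ray(c,u,v):
    d=c['R'].T@np.linalg.inv(c['K'])@np.array([u,v,1.]); return -c['R'].T@c['t'],d
def onz(c,u,v,z):
    o,d=ray(c,u,v); return o+d*(z-o[2])/d[2]
def px(c,X):
    p=c['K']@(c['R']@np.array(X,float)+c['t']); return p[:2]/p[2]
def tri(a,b):
    A=np.zeros((3,3));B=np.zeros(3)
    for c,u,v in (a,b):
        o,d=ray(c,u,v); d/=np.linalg.norm(d);P=np.eye(3)-np.outer(d,d);A+=P;B+=P@o
    return np.linalg.solve(A,B)
E
python3 - <<'E'
from h import *
ims=[snap(n,n+'1.png') for n in('scene','side')]
for c in ims: print((-c['R'].T@c['t']).round())
cv2.imwrite('pics/both.png',np.vstack([c['color'][:,:,::-1] for c in ims])[:, :])
print(get_obs())
E
```

```text
[  24. -786.  651.]
[ 219. -642.  610.]
{'time': 0.1, 'joint_positions': array([ 1.09696938e+00,  3.42700912e-01,  1.52495866e+00,  2.02887926e-05,
        1.27538714e+00, -1.45953303e-01]), 'dq': array([-0.00135233, -0.00189251, -0.0024907 ,  0.00097653, -0.00093124,
       -0.00246361]), 'tau': array([ 9.57057491e-04, -4.32005167e+01, -2.44694996e+01,  7.18111731e-02,
        5.25452534e-02, -6.63096807e-05]), 'tool_pos': array([168.85213722, 496.72994478, 240.07662801]), 'tcp_rot': array([-3.14015688e+00, -2.30665840e-04,  2.81371293e+00]), 'contact_force': array([-1.19971853,  0.30628793, -0.47667173]), 'moment': array([-0.02341279, -0.00793369,  0.04315323]), 'finger_force': 0.0, 'grip_width': 91.8082995351717}
```

View pics/scene1.png

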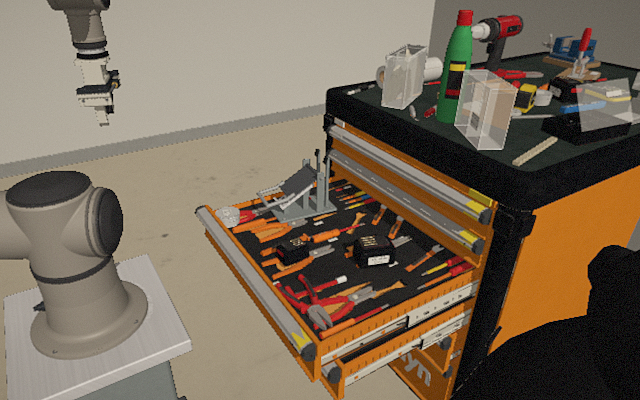

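View pics/side1.png

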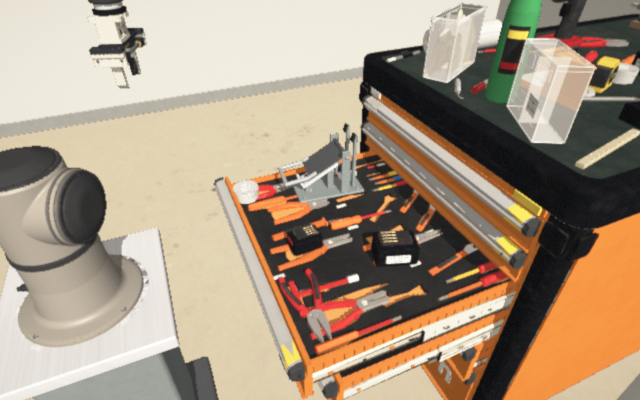

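The scene shows the stand at (305,190), the larger battery at (376,250), a smaller one at (292,247), the tin at (230,215) and the pliers at (325,305). What could be taken for the battery: (376,250) larger, (292,247) smaller, and black boxes on the bench top at (590,85). I choose (376,250) and check it in a close crop.

Run:
```python
from h import *
for n,(x,y,w,h) in {'side':(255,115,195,150),'scene':(215,135,200,150)}.items():
    c=load(n+'1.png')['color'][y:y+h,x:x+w,::-1]
    cv2.imwrite(f'pics/{n}crop.png',cv2.resize(c,None,fx=4,fy=4,interpolation=cv2.INTER_CUBIC))
```

```text
(no output)
```

View pics/sidecrop.png

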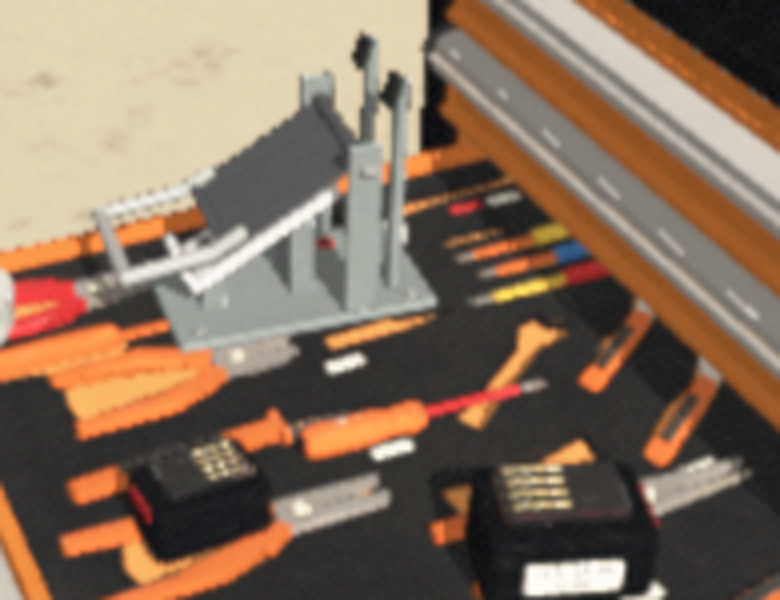

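View pics/scenecrop.png

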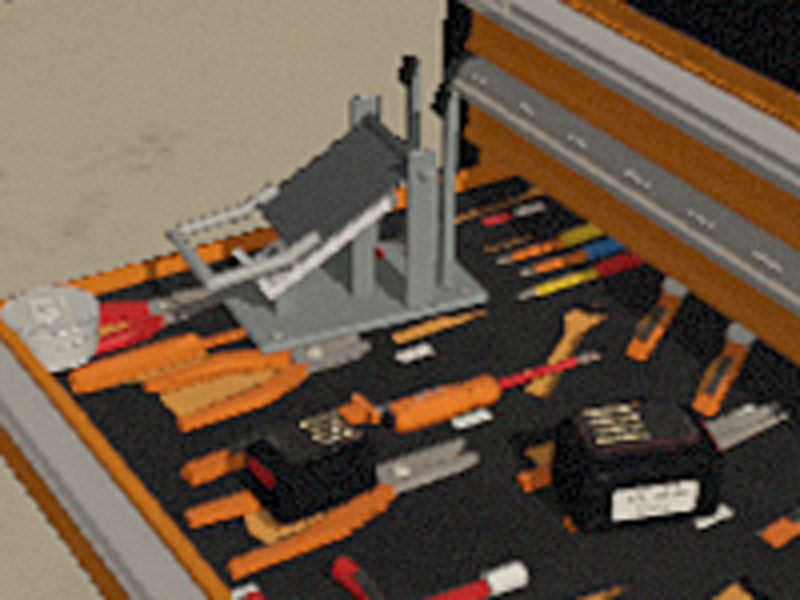

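The crops confirm the choice: the bigger black battery is at scene crop (640,460) and the small one at (305,465). The handle bar ends are at side crop (100,213)/(122,280). Base plate corners are visible too.

Run:
```python
from h import *
S=load('scene1.png');D=load('side1.png')
s=lambda u,v,z:onz(S,215+u/4,135+v/4,z).round(0)
d=lambda u,v,z:onz(D,255+u/4,115+v/4,z).round(0)
print('base',s(265,350,10),s(487,297,10),s(225,290,10),'|',d(185,348,10),d(435,303,10),d(157,285,10))
print('handle',s(170,235,59),s(208,288,59),d(100,213,59),d(122,280,59))
print('hinge/cheek top near(130)',s(422,152,130),d(365,147,130),'far',s(365,95,130),d(317,75,130))
print('uprights 160',s(410,60,160),s(445,87,160),d(365,40,160),d(397,77,160))
print('bat bottom',s(580,530,0),s(718,500,0),'top46',s(555,415,46),s(583,487,46),s(718,457,46),s(687,405,46), 'side46',d(470,487,46),d(482,547,46),d(655,540,46),d(640,470,46))
print('screwdriver',s(345,410,10),s(600,355,5),d(250,430,10),d(545,385,5))
```

```text
base [482.  98.  10.] [646.  78.  10.] [495. 180.  10.] | [485.  96.  10.] [647.  75.  10.] [493. 165.  10.]
handle [460. 189.  59.] [451. 114.  59.] [465. 187.  59.] [453. 112.  59.]
hinge/cheek top near(130) [596.  88. 130.] [598.  85. 130.] far [610. 182. 130.] [610. 177. 130.]
uprights 160 [631. 159. 160.] [628. 111. 160.] [631. 154. 160.] [627. 104. 160.]
bat bottom [ 554. -151.    0.] [ 641. -171.    0.] top46 [ 569. -102.   46.] [ 541. -167.   46.] [ 624. -184.   46.] [ 642. -134.   46.] side46 [ 561. -118.   46.] [ 544. -158.   46.] [ 625. -189.   46.] [ 648. -142.   46.]
screwdriver [492.  11.  10.] [672. -15.   5.] [491.   9.  10.] [670. -19.   5.]
```

Stand yaw is about -7.4°, origin about (581,134); handle about (457,150,59); hinge about (603,132). The battery is at about (594,-149), long axis about -19°. Next I move above the handle.

```bash
python3 -m creep '[{"hand":0.5,"tx":-0.048,"ty":-0.0295},{"hand":0.5,"tx":-0.048,"ty":-0.0295},{"hand":0.5,"tx":-0.048,"ty":-0.0295},{"hand":0.5,"tx":-0.048,"ty":-0.0295},{"hand":0.5,"tx":-0.048,"ty":-0.0295}]' >/dev/null
python3 -m creep '[{"hand":0.5,"tx":-0.048,"ty":-0.0295},{"hand":0.5,"tx":-0.048,"ty":-0.0295},{"hand":0.5,"tx":-0.048,"ty":-0.0295},{"hand":0.5,"spin":9.8},{"hand":0.5,"spin":9.8}]'
python3 -m creep '[{"hand":0.5,"spin":9.8},{"hand":0.5,"spin":9.8},{"hand":0.5,"spin":9.8},{"hand":0.5,"spin":9.8},{"hand":0.5,"spin":9.8}]'>/dev/null
python3 -m creep '[{"hand":0.5,"spin":9.8},{"hand":0.5}]'
python3 - <<'E'
from h import *
c=snap('wrist','w1.png');o=get_obs();print((-c['R'].T@c['t']).round(),c['R'].round(2).tolist())
for X in [(457,150,59),(451,113,59),(462,188,59),(603,132,115)]: print(px(c,X).round())
E
```

```text
[ 89. 525. 384.] [[0.32, 0.95, -0.0], [0.9, -0.31, 0.31], [0.29, -0.1, -0.95]]
[151. 446.]
[125. 449.]
[177. 442.]
[169. 564.]invalid input at $[0]: expected keys hand, tx, ty, tz, spin
invalid input at $[0]: expected keys hand, tx, ty, tz, spin
invalid input at $[0]: expected keys hand, tx, ty, tz, spin
invalid input at $[0]: expected keys hand, tx, ty, tz, spin
```

View pics/w1.png

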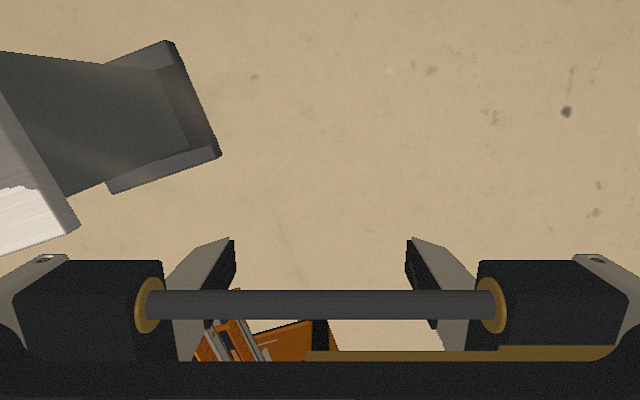

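That picture only shows the floor from the start pose: every row needs all five keys, so no move ran. I repeat the moves with full rows.

```bash
python3 -m creep '[{"hand":0.5,"tx":-0.048,"ty":-0.0295,"tz":0,"spin":0},{"hand":0.5,"tx":-0.048,"ty":-0.0295,"tz":0,"spin":0},{"hand":0.5,"tx":-0.048,"ty":-0.0295,"tz":0,"spin":0},{"hand":0.5,"tx":-0.048,"ty":-0.0295,"tz":0,"spin":0},{"hand":0.5,"tx":-0.048,"ty":-0.0295,"tz":0,"spin":0}]' &&
python3 -m creep '[{"hand":0.5,"tx":-0.048,"ty":-0.0295,"tz":0,"spin":0},{"hand":0.5,"tx":-0.048,"ty":-0.0295,"tz":0,"spin":0},{"hand":0.5,"tx":-0.048,"ty":-0.0295,"tz":0,"spin":0},{"hand":0.5,"tx":0,"ty":0,"tz":0,"spin":9.8},{"hand":0.5,"tx":0,"ty":0,"tz":0,"spin":9.8}]' &&
python3 -m creep '[{"hand":0.5,"tx":0,"ty":0,"tz":0,"spin":9.8},{"hand":0.5,"tx":0,"ty":0,"tz":0,"spin":9.8},{"hand":0.5,"tx":0,"ty":0,"tz":0,"spin":9.8},{"hand":0.5,"tx":0,"ty":0,"tz":0,"spin":9.8},{"hand":0.5,"tx":0,"ty":0,"tz":0,"spin":9.8}]' &&
python3 -m creep '[{"hand":0.5,"tx":0,"ty":0,"tz":0,"spin":9.8},{"hand":0.5,"tx":0,"ty":0,"tz":0,"spin":0}]'
python3 - <<'E'
from h import *
c=snap('wrist','w2.png');o=get_obs();print(o['tool_pos'],o['tcp_rot'],o['joint_positions'],(-c['R'].T@c['t']).round())
for X in [(457,150,59),(451,113,59),(462,188,59),(603,132,115)]: print(px(c,X).round())
E
```

```text
time: 0.78
tool_pos: [349.6, 278.6, 240.7]
tcp_rot: [3.141, 0.0, 2.814]
contact_force: [0.8, 0.5, 0.6]
grip_width: 47.7
finger_force: 0.0
time: 1.4
tool_pos: [456.8, 149.1, 240.3]
tcp_rot: [-3.141, -0.001, 2.464]
contact_force: [-1.0, -0.3, 0.2]
grip_width: 45.9
finger_force: 0.0
time: 2.02
tool_pos: [456.4, 150.0, 240.5]
tcp_rot: [-3.141, 0.0, 1.611]
contact_force: [0.6, 0.1, -0.9]
grip_width: 45.9
finger_force: 0.0
time: 2.28
tool_pos: [456.4, 150.0, 240.5]
tcp_rot: [-3.141, 0.0, 1.447]
contact_force: [0.3, -0.8, -0.1]
grip_width: 45.8
finger_force: 0.0
[456.4660351  149.97445838 240.5467051 ] [-3.14122240e+00  8.29329594e-05  1.44903326e+00] [1.57742001e-01 2.60929530e-01 1.64085540e+00 2.37149926e-05
 1.24018649e+00 2.79497382e-01] [466. 234. 385.]
[321. 178.]
[320. 212.]
[322. 140.]
[492. 194.]
```

View pics/w2.png

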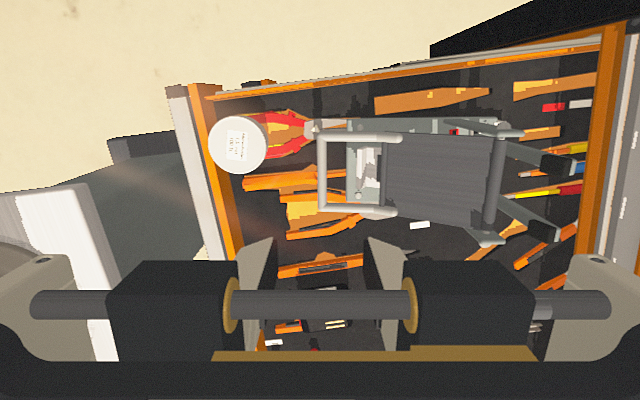

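The wrist view has the bar at column 322, rows 137–211, as predicted (321; 140–212), and the tin at (238,145) clear of it. Next I descend and pinch.

```bash
python3 -m creep '[{"hand":0.5,"tx":0,"ty":0,"tz":0.06,"spin":0},{"hand":0.5,"tx":0,"ty":0,"tz":0.06,"spin":0},{"hand":0.5,"tx":0,"ty":0,"tz":0.04,"spin":0},{"hand":0.5,"tx":0,"ty":0,"tz":0.026,"spin":0},{"hand":0.5,"tx":0,"ty":0,"tz":0,"spin":0}]' && python3 -m creep '[{"hand":0,"tx":0,"ty":0,"tz":0,"spin":0},{"hand":0,"tx":0,"ty":0,"tz":0,"spin":0},{"hand":0,"tx":0,"ty":0,"tz":0,"spin":0},{"hand":0,"tx":0,"ty":0,"tz":0,"spin":0},{"hand":0,"tx":0,"ty":0,"tz":0,"spin":0}]'
python3 - <<'E'
import numpy as np
# tool y = stand x (radial horizontal), tool z down. handle rel hinge
r=157; a0=200.9
A=np.radians(a0-np.array([0,6,13,20,27,34,41,48,55,62,69,76,83,90,97,104,111,118,124,130,135,137.5]))
p=np.c_[r*np.cos(A),-r*np.sin(A)]
print(np.diff(p,axis=0).round(1).tolist()); print(p[-1])
E
```

```text
time: 2.95
tool_pos: [455.3, 149.8, 53.2]
tcp_rot: [-3.137, 0.001, 1.448]
contact_force: [0.2, 0.4, 0.1]
grip_width: 45.9
finger_force: 0.0
time: 3.58
tool_pos: [457.9, 150.0, 55.4]
tcp_rot: [3.138, -0.001, 1.446]
contact_force: [3.9, -1.7, 0.8]
grip_width: 8.9
finger_force: 30.0
[[-5.1, -15.6], [-3.8, -18.8], [-1.5, -19.1], [0.9, -19.1], [3.2, -18.9], [5.5, -18.4], [7.7, -17.6], [9.8, -16.5], [11.7, -15.2], [13.5, -13.6], [15.0, -11.9], [16.4, -10.0], [17.5, -7.9], [18.3, -5.7], [18.9, -3.5], [19.1, -1.1], [19.1, 1.2], [16.2, 2.9], [15.8, 4.6], [12.7, 5.0], [6.2, 2.9]]
[  70.29817679 -140.38221518]
```

The bar is gripped. Next I swing it along its arc.

```bash
python3 -m creep '[{"hand":0,"tx":0,"ty":-0.005,"tz":-0.0156,"spin":0},{"hand":0,"tx":0,"ty":-0.004,"tz":-0.0188,"spin":0},{"hand":0,"tx":0,"ty":-0.0015,"tz":-0.019,"spin":0},{"hand":0,"tx":0,"ty":0.001,"tz":-0.019,"spin":0},{"hand":0,"tx":0,"ty":0.003,"tz":-0.019,"spin":0}]'
```

```text
time: 4.2
tool_pos: [452.5, 150.6, 147.2]
tcp_rot: [3.136, -0.001, 1.446]
contact_force: [13.6, -2.2, -5.9]
grip_width: 8.8
finger_force: 30.0
```

```bash
python3 -m creep '[{"hand":0,"tx":0,"ty":0.0075,"tz":-0.0184,"spin":0},{"hand":0,"tx":0,"ty":0.0087,"tz":-0.0176,"spin":0},{"hand":0,"tx":0,"ty":0.0098,"tz":-0.0165,"spin":0},{"hand":0,"tx":0,"ty":0.0117,"tz":-0.015,"spin":0},{"hand":0,"tx":0,"ty":0.0135,"tz":-0.0136,"spin":0}]' && python3 -m creep '[{"hand":0,"tx":0,"ty":0.015,"tz":-0.012,"spin":0},{"hand":0,"tx":0,"ty":0.0164,"tz":-0.01,"spin":0}]'
```

```text
time: 4.82
tool_pos: [499.2, 145.0, 227.3]
tcp_rot: [-3.137, -0.001, 1.446]
contact_force: [-1.4, 2.1, -0.6]
grip_width: 9.0
finger_force: 30.0
time: 5.08
tool_pos: [530.7, 141.3, 249.9]
tcp_rot: [-3.138, -0.001, 1.446]
contact_force: [-3.4, 3.8, 3.5]
grip_width: 8.9
finger_force: 30.0
```

Run:
```python
from h import *
o=get_obs();p=o['tool_pos'];print(p)
print('rel hinge', (p-[603,132,110])[[0,2]], np.hypot((p-[603,132,110])[0]/.992,p[2]-110))
```

```text
[530.70238525 141.33678002 249.89383534]
rel hinge [-72.29761475 139.89383534] 157.73989911096768
```

```bash
python3 - <<'E'
from h import *
S=load('scene1.png');D=load('side1.png')
for a,b in (((331,127),(366,100)),((329.5,150),(363,126.5)),((328,92),(364,55))): 
    X=tri((S,*a),(D,*b)); print(X.round(), px(S,X)-a)
E
python3 -m creep '[{"hand":0,"tx":0,"ty":0.0175,"tz":-0.008,"spin":0},{"hand":0,"tx":0,"ty":0.0183,"tz":-0.0057,"spin":0},{"hand":0,"tx":0,"ty":0.0189,"tz":-0.0035,"spin":0},{"hand":0,"tx":0,"ty":0.019,"tz":-0.001,"spin":0}]'
```

```text
[719. 223. 185.] [0.57266957 0.99100624]
[695. 190. 130.] [0.95416343 1.25222633]
[736. 272. 278.] [-0.21203252 -1.10449357]
time: 5.58
tool_pos: [604.9, 132.2, 267.6]
tcp_rot: [-3.14, -0.002, 1.446]
contact_force: [-0.7, 4.1, 3.8]
grip_width: 9.2
finger_force: 30.0
```

```bash
python3 -m creep '[{"hand":0,"tx":0,"ty":0.019,"tz":0.001,"spin":0},{"hand":0,"tx":0,"ty":0.016,"tz":0.003,"spin":0},{"hand":0,"tx":0,"ty":0.010,"tz":0.003,"spin":0},{"hand":0,"tx":0,"ty":0,"tz":0,"spin":0}]' && python3 -m creep '[{"hand":0.35,"tx":0,"ty":0,"tz":0,"spin":0},{"hand":0.35,"tx":0,"ty":0,"tz":0,"spin":0},{"hand":0.35,"tx":0,"ty":0,"tz":0,"spin":0}]' &&  python3 -m creep '[{"hand":0.45,"tx":0,"ty":0,"tz":0,"spin":0},{"hand":0.5,"tx":0,"ty":0,"tz":0,"spin":0},{"hand":0.5,"tx":0,"ty":0,"tz":-0.02,"spin":0},{"hand":0.5,"tx":0,"ty":0,"tz":-0.04,"spin":0},{"hand":0.5,"tx":0,"ty":0,"tz":-0.04,"spin":0}]'
```

```text
time: 6.08
tool_pos: [650.0, 126.6, 259.9]
tcp_rot: [-3.141, -0.002, 1.446]
contact_force: [0.6, 5.0, 0.8]
grip_width: 9.0
finger_force: 30.1
time: 6.45
tool_pos: [649.7, 125.2, 260.4]
tcp_rot: [-3.141, 0.0, 1.445]
contact_force: [0.6, 0.6, -0.3]
grip_width: 30.9
finger_force: 0.1
time: 7.08
tool_pos: [649.6, 125.6, 361.5]
tcp_rot: [-3.141, 0.0, 1.445]
contact_force: [0.2, 0.1, 0.0]
grip_width: 45.4
finger_force: 0.0
```

```bash
python3 -m creep '[{"hand":1,"tx":-0.056,"ty":-0.0042,"tz":0,"spin":0},{"hand":1,"tx":-0.056,"ty":-0.0042,"tz":0,"spin":0},{"hand":1,"tx":-0.056,"ty":-0.0042,"tz":0,"spin":0},{"hand":1,"tx":-0.056,"ty":-0.0042,"tz":0,"spin":0},{"hand":1,"tx":-0.056,"ty":-0.0042,"tz":0,"spin":0}]' && python3 -m creep '[{"hand":1,"tx":0,"ty":0,"tz":0,"spin":-9.8},{"hand":1,"tx":0,"ty":0,"tz":0,"spin":-9.8},{"hand":1,"tx":0,"ty":0,"tz":0,"spin":-9.8},{"hand":1,"tx":0,"ty":0,"tz":0.02,"spin":-9.8},{"hand":1,"tx":0,"ty":0,"tz":0.02,"spin":-9.8}]' && python3 -m creep '[{"hand":1,"tx":0,"ty":0,"tz":0.03,"spin":-9.8},{"hand":1,"tx":0,"ty":0,"tz":0.03,"spin":-9.8},{"hand":1,"tx":0,"ty":0,"tz":0.04,"spin":-9.8},{"hand":1,"tx":0,"ty":0,"tz":0,"spin":0}]'
python3 - <<'E'
from h import *
c=snap('wrist','w3.png');o=get_obs();print(o['tool_pos'],o['tcp_rot'],o['joint_positions'].round(2))
a=np.radians(-18.5);ux=np.array([np.cos(a),np.sin(a),0]);uy=np.array([-ux[1],ux[0],0])
for i,j in ((-1,-1),(1,-1),(1,1),(-1,1)): print(px(c,np.array([594,-149,46])+45*i*ux+32*j*uy).round())
d=snap('side','s2.png'); w=c['color'][:,:,::-1]; s=cv2.resize(d['color'][80:260,255:415,::-1],None,fx=2.2,fy=2.2)
im=np.zeros((600,800,3),np.uint8); im[:400,:640]=w
cv2.imwrite('pics/w3v.png',w); cv2.imwrite('pics/s2v.png',s)
E
```

```text
time: 7.7
tool_pos: [593.4, -151.2, 360.6]
tcp_rot: [3.141, 0.0, 1.446]
contact_force: [0.1, -0.2, 1.0]
grip_width: 89.8
finger_force: 0.0
time: 8.32
tool_pos: [594.0, -149.6, 320.1]
tcp_rot: [3.141, 0.001, 2.306]
contact_force: [0.2, 0.2, -0.8]
grip_width: 91.7
finger_force: 0.0
time: 8.82
tool_pos: [592.4, -148.9, 217.6]
tcp_rot: [3.141, -0.007, 2.812]
contact_force: [0.4, 0.9, -0.1]
grip_width: 91.8
finger_force: 0.0
[ 593.67038015 -149.41019469  220.079416  ] [ 3.14143745e+00 -2.13368107e-03  2.81021639e+00] [-0.37  0.52  1.3   0.    1.33 -1.61]
[286. 138.]
[290. 225.]
[351. 225.]
[353. 138.]
```

View pics/w3v.png

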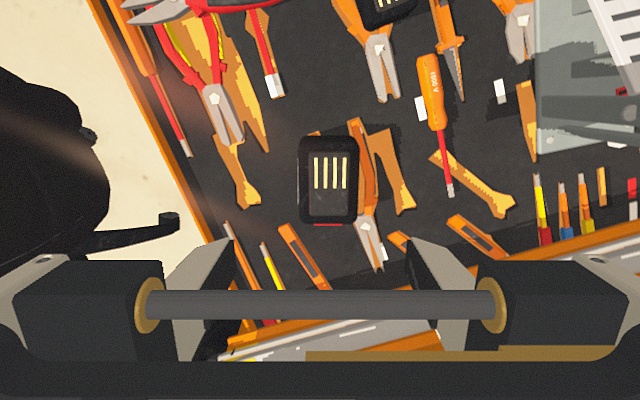

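The wrist view shows the battery at columns 298–358, rows 135–224, square to the fingers and slightly right of my estimate. The loose screwdriver at (435,110) is clear.

Run:
```python
from h import *
c=load('w3.png'); y=2.8102; p=np.array([593.67,-149.41])
tx=np.array([np.cos(y),np.sin(y)]);ty=np.array([np.sin(y),-np.cos(y)])
for q in ((298,180),(358,180),(328,135),(328,224)):
    X=onz(c,*q,46)[:2]; print(X.round(1),'tool',((X-p)@tx).round(1),((X-p)@ty).round(1))
for X in [(628,131-25,160),(628,131+25,160)]: pass
```

```text
[ 583.7 -168.6] tool 3.2 -21.4
[ 603.1 -111.9] tool 3.3 38.5
[ 551.2 -126.2] tool 47.7 8.1
[ 638.3 -155.3] tool -44.1 9.0
```

View pics/s2v.png

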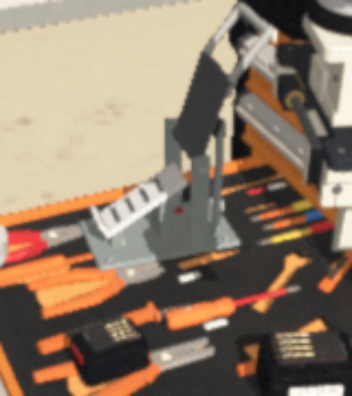

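The side crop shows the flap open, leaning back on its stops at (200,90), with the bed uncovered at (140,205). Next I grasp the battery.

```bash
python3 -m creep '[{"hand":1,"tx":0.002,"ty":0.0085,"tz":0.05,"spin":0},{"hand":1,"tx":0,"ty":0,"tz":0.06,"spin":0},{"hand":1,"tx":0,"ty":0,"tz":0.05,"spin":0},{"hand":1,"tx":0,"ty":0,"tz":0.035,"spin":0},{"hand":1,"tx":0,"ty":0,"tz":0,"spin":0}]' && python3 -m creep '[{"hand":0.6,"tx":0,"ty":0,"tz":0,"spin":0},{"hand":0.5,"tx":0,"ty":0,"tz":0,"spin":0},{"hand":0.4,"tx":0,"ty":0,"tz":0,"spin":0},{"hand":0.4,"tx":0,"ty":0,"tz":0,"spin":0}]'
```

```text
time: 9.55
tool_pos: [594.6, -140.7, 24.8]
tcp_rot: [3.141, -0.002, 2.812]
contact_force: [-0.6, 0.2, 0.6]
grip_width: 91.9
finger_force: 0.0
time: 10.05
tool_pos: [595.5, -140.9, 26.6]
tcp_rot: [3.141, 0.002, 2.814]
contact_force: [-1.0, 0.9, 6.5]
grip_width: 62.2
finger_force: 30.1
```

Battery gripped (62 mm). Next I lift it, carry it over and align it with the stand.

```bash
python3 -m creep '[{"hand":0.4,"tx":0,"ty":0,"tz":-0.02,"spin":0},{"hand":0.4,"tx":0,"ty":0,"tz":-0.04,"spin":0},{"hand":0.4,"tx":0,"ty":0,"tz":-0.05,"spin":0},{"hand":0.4,"tx":0,"ty":0,"tz":-0.05,"spin":0},{"hand":0.4,"tx":0,"ty":0,"tz":-0.03,"spin":0}]' && python3 -m creep '[{"hand":0.4,"tx":0.012,"ty":0.018,"tz":0,"spin":0},{"hand":0.4,"tx":0.022,"ty":0.037,"tz":0,"spin":0},{"hand":0.4,"tx":0.024,"ty":0.04,"tz":0,"spin":0},{"hand":0.4,"tx":0.024,"ty":0.04,"tz":0,"spin":0},{"hand":0.4,"tx":0.024,"ty":0.04,"tz":0,"spin":0}]' && python3 -m creep '[{"hand":0.4,"tx":0.022,"ty":0.036,"tz":0,"spin":0},{"hand":0.4,"tx":0.014,"ty":0.022,"tz":0,"spin":0},{"hand":0.4,"tx":0.008,"ty":0.013,"tz":0,"spin":-5.9},{"hand":0.4,"tx":0,"ty":0,"tz":0,"spin":-5.8},{"hand":0.4,"tx":0,"ty":0,"tz":0,"spin":0}]'
python3 - <<'E'
from h import *
c=snap('wrist','w4.png');d=snap('side','s4.png');o=get_obs();print(o['tool_pos'],o['tcp_rot'],o['contact_force'],o['grip_width'])
s=cv2.resize(d['color'][60:210,250:400,::-1],None,fx=2.6,fy=2.6)
im=np.zeros((790,640,3),np.uint8); 
w=cv2.resize(c['color'][60:300,130:510,::-1],None,fx=1.05,fy=1.05)
W=np.zeros((390,800,3),np.uint8);W[:390,:390]=s;W[:252,395:395+399]=w
cv2.imwrite('pics/m4.png',W)
b=np.array([544.4,139,58]);ux=np.array([.9922,-.1247,0]);uy=np.array([.1247,.9922,0]);up=np.array([0,0,1.])
e=.866*ux+.5*up;n=-.5*ux+.866*up
for nm,k,x0,y0,f,ox in (('side',d,250,60,2.6,0),('wrist',c,130,60,1.05,395)):
    for i,j,h in ((-51,-22,14),(-51,22,14),(53,-22,0),(53,22,0)): print(nm,i,j,((px(k,b+i*e+j*uy+h*n)-[x0,y0])*f+[ox,0]).round())
E
```

```text
time: 10.68
tool_pos: [595.0, -140.9, 217.7]
tcp_rot: [-3.142, 0.002, 2.814]
contact_force: [0.9, 0.2, -3.0]
grip_width: 62.1
finger_force: 29.9
time: 11.3
tool_pos: [548.6, 61.3, 213.2]
tcp_rot: [-3.141, -0.004, 2.814]
contact_force: [0.3, -0.2, -3.6]
grip_width: 62.1
finger_force: 29.9
time: 11.92
tool_pos: [530.3, 141.2, 213.5]
tcp_rot: [-3.141, -0.004, 3.018]
contact_force: [-1.0, 0.1, -3.7]
grip_width: 62.3
finger_force: 29.9
[531.06245917 140.63976676 214.18773218] [-3.14119410e+00 -2.50037577e-03  3.01611880e+00] [-0.6044352   0.18781626 -4.22216335] 62.33627292573674
side -51 -22 [127. 322.]
side -51 22 [116. 297.]
side 53 -22 [226. 270.]
side 53 22 [212. 247.]
wrist -51 -22 [569.  89.]
wrist -51 22 [618.  89.]
wrist 53 -22 [569. 205.]
wrist 53 22 [618. 205.]
```

View pics/m4.png

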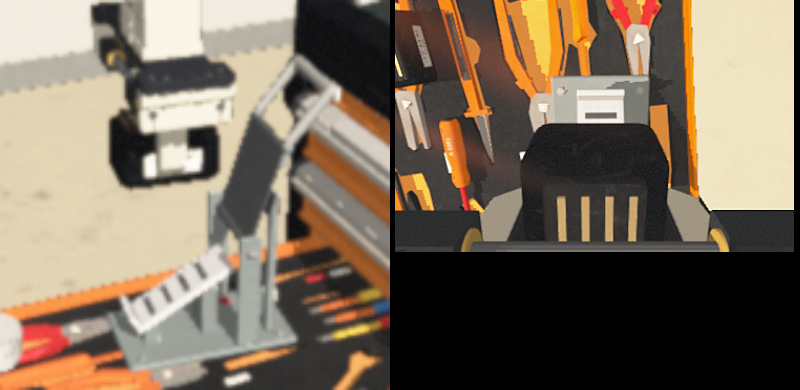

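The composite shows the battery hanging level above the stand (side: battery at (165,150), lip at (130,315)) and the open flap. In the wrist part the bed/base centre is at column ~600, against 594 predicted. I check that numerically.

Run:
```python
from h import *
c=load('w4.png');g=cv2.cvtColor(c['color'],cv2.COLOR_RGB2GRAY).astype(int)
for r in (136,140,144,148,152,156,160,164,168,172): print(r,g[r,272:380:2].tolist())
col=g[130:182,[318,324,330]]; print(col.T.tolist())
b=np.array([544.4,139,58]);ux=np.array([.9922,-.1247,0]);uy=np.array([.1247,.9922,0]);up=np.array([0,0,1.])
e=.866*ux+.5*up;n=-.5*ux+.866*up
for i,j,h in ((-51,-22,14),(-51,22,14),(-45,-22,14),(-45,22,14),(-45,22,0)): print(px(c,b+i*e+j*uy+h*n).round(1))
org=b+38*ux;org[2]=10
for j in(-50,50): print('base',px(c,org-95*ux+j*uy).round(1))
t=get_obs()['tool_pos'];
```

```text
136 [148, 192, 166, 202, 191, 182, 188, 186, 185, 187, 190, 186, 187, 189, 189, 186, 186, 186, 186, 187, 190, 190, 189, 191, 187, 187, 189, 191, 186, 189, 186, 187, 189, 190, 192, 192, 195, 192, 184, 183, 182, 187, 191, 187, 192, 188, 189, 189, 184, 174, 93, 49, 46, 51]
140 [154, 160, 169, 187, 191, 183, 184, 187, 185, 185, 183, 189, 187, 185, 182, 182, 183, 184, 183, 188, 183, 187, 183, 183, 186, 183, 184, 187, 192, 188, 192, 191, 165, 111, 121, 125, 122, 124, 125, 128, 121, 122, 125, 122, 122, 127, 127, 125, 121, 123, 76, 46, 42, 47]
144 [151, 166, 166, 181, 197, 181, 184, 221, 210, 126, 189, 188, 187, 185, 187, 181, 178, 178, 178, 182, 181, 178, 178, 176, 179, 179, 182, 180, 181, 184, 122, 126, 124, 123, 127, 127, 128, 133, 122, 122, 119, 120, 122, 127, 132, 143, 144, 129, 121, 120, 68, 50, 53, 45]
148 [187, 174, 170, 174, 204, 183, 202, 215, 210, 190, 156, 192, 187, 186, 186, 186, 247, 241, 242, 242, 242, 242, 242, 241, 241, 242, 241, 241, 241, 241, 241, 242, 241, 240, 240, 241, 241, 244, 196, 120, 120, 126, 119, 120, 126, 139, 139, 120, 121, 122, 58, 40, 50, 48]
152 [194, 197, 1
[... 1777 characters left out ...]
38, 239, 245, 163, 92, 104, 111, 98, 125, 221, 244, 243, 248, 130, 22, 40, 40, 40], [55, 66, 148, 172, 180, 191, 189, 190, 185, 187, 184, 186, 186, 186, 182, 201, 243, 239, 241, 245, 243, 195, 205, 204, 200, 216, 240, 236, 235, 237, 236, 236, 235, 236, 235, 239, 242, 149, 97, 105, 105, 101, 130, 221, 244, 242, 246, 131, 21, 38, 38, 28], [55, 70, 147, 174, 179, 193, 189, 185, 188, 189, 188, 190, 192, 195, 184, 189, 245, 240, 241, 244, 243, 194, 205, 203, 197, 226, 243, 240, 239, 239, 239, 239, 240, 239, 241, 244, 246, 146, 98, 100, 105, 97, 137, 234, 247, 246, 251, 132, 10, 32, 43, 39]]
[296.1 144.7]
[342.  144.7]
[296.  150.6]
[342.1 150.7]
[341.2 155.6]
base [271.7 134.1]
base [366.6 134.3]
```

The bed centre is 5 mm to +y of the estimate; x agrees within 1 mm. I correct this and lower to just above contact.

```bash
python3 -m creep '[{"hand":0.4,"tx":-0.003,"ty":0.005,"tz":0.02,"spin":0},{"hand":0.4,"tx":0,"ty":0,"tz":0.035,"spin":0},{"hand":0.4,"tx":0,"ty":0,"tz":0.03,"spin":0},{"hand":0.4,"tx":0,"ty":0,"tz":0.02,"spin":0},{"hand":0.4,"tx":0,"ty":0,"tz":0,"spin":0}]'
python3 -m creep '[{"hand":0.4,"tx":0,"ty":0,"tz":0.003,"spin":0},{"hand":0.4,"tx":0,"ty":0,"tz":0.003,"spin":0},{"hand":0.4,"tx":0,"ty":0,"tz":0.003,"spin":0},{"hand":0.4,"tx":0,"ty":0,"tz":0,"spin":0}]'
```

```text
time: 12.65
tool_pos: [534.2, 144.6, 108.6]
tcp_rot: [-3.141, -0.004, 3.016]
contact_force: [0.1, 0.1, -3.2]
grip_width: 62.2
finger_force: 29.9
time: 13.15
tool_pos: [535.6, 145.1, 102.0]
tcp_rot: [3.141, 0.0, 3.018]
contact_force: [-3.1, -0.0, 1.4]
grip_width: 62.3
finger_force: 30.0
```

Contact came where expected. I keep lowering so that it pivots in the grip.

```bash
python3 -m creep '[{"hand":0.4,"tx":0,"ty":0,"tz":0.003,"spin":0},{"hand":0.4,"tx":0,"ty":0,"tz":0.003,"spin":0},{"hand":0.4,"tx":0,"ty":0,"tz":0.003,"spin":0}]'; python3 -m creep '[{"hand":0.4,"tx":0,"ty":0,"tz":0.003,"spin":0},{"hand":0.4,"tx":0,"ty":0,"tz":0.003,"spin":0},{"hand":0.4,"tx":0,"ty":0,"tz":0,"spin":0}]'
```

```text
time: 13.52
tool_pos: [534.1, 145.1, 92.3]
tcp_rot: [-3.141, -0.003, 3.018]
contact_force: [-6.6, 0.6, 2.5]
grip_width: 61.9
finger_force: 30.0
time: 13.9
tool_pos: [534.1, 145.1, 85.9]
tcp_rot: [-3.141, -0.003, 3.018]
contact_force: [-5.5, 1.6, -0.4]
grip_width: 62.1
finger_force: 30.0
```

```bash
for i in 1; do python3 -m creep '[{"hand":0.4,"tx":0,"ty":0,"tz":0.002,"spin":0},{"hand":0.4,"tx":0,"ty":0,"tz":0.001,"spin":0},{"hand":0.4,"tx":0,"ty":0,"tz":0,"spin":0}]'; done; python3 -m creep '[{"hand":0.4,"tx":0,"ty":0,"tz":0.001,"spin":0},{"hand":0.4,"tx":0,"ty":0,"tz":0.001,"spin":0},{"hand":0.4,"tx":0,"ty":0,"tz":0,"spin":0}]'
python3 - <<'E'
from h import *
d=snap('side','s5.png')
cv2.imwrite('pics/s5v.png',cv2.resize(d['color'][100:220,260:420,::-1],None,fx=5,fy=5,interpolation=cv2.INTER_CUBIC))
E
```

```text
time: 14.28
tool_pos: [534.4, 145.1, 83.1]
tcp_rot: [-3.141, -0.003, 3.018]
contact_force: [-5.6, 0.3, -0.9]
grip_width: 62.3
finger_force: 30.0
time: 14.65
tool_pos: [534.6, 145.0, 81.2]
tcp_rot: [-3.141, -0.002, 3.018]
contact_force: [-5.6, 0.4, 0.0]
grip_width: 61.9
finger_force: 30.0
```

```bash
python3 -m creep '[{"hand":0.4,"tx":0,"ty":0,"tz":0.001,"spin":0},{"hand":0.4,"tx":0,"ty":0,"tz":0,"spin":0}]'; python3 -m creep '[{"hand":0.4,"tx":0,"ty":0,"tz":0.001,"spin":0},{"hand":0.4,"tx":0,"ty":0,"tz":0,"spin":0}]'
```

```text
time: 14.95
tool_pos: [534.6, 145.1, 81.0]
tcp_rot: [-3.141, -0.002, 3.018]
contact_force: [-7.2, -0.2, 6.7]
grip_width: 62.1
finger_force: 30.2
time: 15.2
tool_pos: [534.6, 145.1, 81.0]
tcp_rot: [-3.141, -0.001, 3.018]
contact_force: [-10.0, -0.4, 13.4]
grip_width: 62.3
finger_force: 30.3
```

Flush on the bed. I slide it down the slope to the lip.

```bash
python3 -m creep '[{"hand":0.4,"tx":0.0017,"ty":0,"tz":0.0007,"spin":0},{"hand":0.4,"tx":0,"ty":0,"tz":0,"spin":0}]'; python3 -m creep '[{"hand":0.4,"tx":0.0017,"ty":0,"tz":0.0008,"spin":0},{"hand":0.4,"tx":0,"ty":0,"tz":0,"spin":0}]'; python3 -m creep '[{"hand":0.4,"tx":0.0009,"ty":0,"tz":0.0004,"spin":0},{"hand":0.4,"tx":0,"ty":0,"tz":0,"spin":0}]'
```

```text
time: 15.45
tool_pos: [534.6, 145.1, 81.0]
tcp_rot: [3.141, 0.003, 3.018]
contact_force: [-5.9, -1.0, 15.3]
grip_width: 62.3
finger_force: 30.3
time: 15.7
tool_pos: [534.5, 145.1, 80.9]
tcp_rot: [3.141, 0.006, 3.018]
contact_force: [-2.9, -2.2, 16.7]
grip_width: 62.0
finger_force: 30.3
time: 15.95
tool_pos: [534.5, 145.1, 80.9]
tcp_rot: [3.141, 0.008, 3.018]
contact_force: [-1.0, -2.9, 17.6]
grip_width: 62.5
finger_force: 30.3
```

```bash
python3 -m creep '[{"hand":0.4,"tx":0.002,"ty":0,"tz":-0.0005,"spin":0},{"hand":0.4,"tx":0,"ty":0,"tz":0,"spin":0}]'; python3 -m creep '[{"hand":0.4,"tx":0.002,"ty":0,"tz":-0.0005,"spin":0},{"hand":0.4,"tx":0,"ty":0,"tz":0,"spin":0}]'; python3 -m creep '[{"hand":0.4,"tx":0.002,"ty":0,"tz":0,"spin":0},{"hand":0.4,"tx":0,"ty":0,"tz":0,"spin":0}]'
```

```text
time: 16.2
tool_pos: [534.2, 145.2, 80.9]
tcp_rot: [3.14, 0.012, 3.018]
contact_force: [4.8, -3.4, 7.7]
grip_width: 62.4
finger_force: 30.1
time: 16.45
tool_pos: [533.6, 145.2, 81.3]
tcp_rot: [3.14, 0.015, 3.018]
contact_force: [10.2, -4.9, 2.6]
grip_width: 62.2
finger_force: 30.0
time: 16.7
tool_pos: [533.0, 145.3, 81.9]
tcp_rot: [3.14, 0.018, 3.018]
contact_force: [14.0, -5.9, 3.7]
grip_width: 62.1
finger_force: 30.0
```

It seems blocked by the lip already. I relax the push and look.

```bash
python3 -m creep '[{"hand":0.4,"tx":-0.003,"ty":0,"tz":0.001,"spin":0},{"hand":0.4,"tx":0,"ty":0,"tz":0,"spin":0}]'
python3 - <<'E'
from h import *
d=snap('side','s6.png');c=snap('scene','c6.png');
a=cv2.resize(d['color'][125:210,280:360,::-1],None,fx=5,fy=5,interpolation=cv2.INTER_CUBIC)
b=cv2.resize(c['color'][145:230,245:325,::-1],None,fx=5,fy=5,interpolation=cv2.INTER_CUBIC)
cv2.imwrite('pics/m6.png',np.hstack([a,b]))
E
```

```text
time: 16.95
tool_pos: [534.1, 145.1, 80.9]
tcp_rot: [3.14, 0.014, 3.018]
contact_force: [7.8, -3.9, 9.6]
grip_width: 62.3
finger_force: 30.1
```

View pics/m6.png

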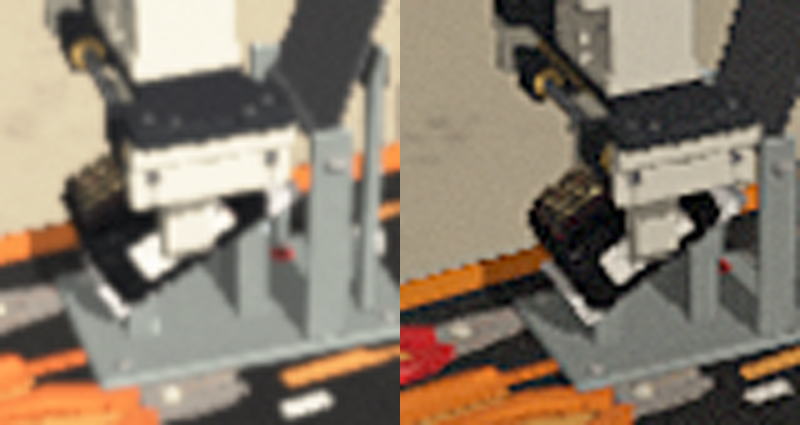

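Both views show the battery flush along the bed with its lower end on the lip (side crop (120,305)). I relax the loads, release and retreat straight up.

```bash
python3 -m creep '[{"hand":0.4,"tx":-0.002,"ty":-0.001,"tz":-0.001,"spin":0},{"hand":0.4,"tx":0,"ty":0,"tz":0,"spin":0}]'; python3 -m creep '[{"hand":0.7,"tx":0,"ty":0,"tz":0,"spin":0},{"hand":0.72,"tx":0,"ty":0,"tz":0,"spin":0},{"hand":0.8,"tx":0,"ty":0,"tz":0,"spin":0},{"hand":0.9,"tx":0,"ty":0,"tz":0,"spin":0},{"hand":0.9,"tx":0,"ty":0,"tz":0,"spin":0}]'
python3 - <<'E'
from h import *
c=snap('side','s7.png')
a=load('s6.png')['color'].astype(int);b=c['color'].astype(int)
D=np.abs(a-b).sum(2)>90; print('changed px in battery region',D[160:190,290:335].sum())
E
```

```text
time: 17.3
tool_pos: [534.2, 145.0, 80.9]
tcp_rot: [3.139, 0.009, 3.017]
contact_force: [5.3, 0.6, 7.3]
grip_width: 62.2
finger_force: 30.1
time: 17.92
tool_pos: [530.1, 144.6, 78.4]
tcp_rot: [-3.142, -0.0, 3.018]
contact_force: [-0.5, -0.5, -0.5]
grip_width: 82.3
finger_force: 0.0
changed px in battery region 172
```

```bash
python3 -m creep '[{"hand":0.9,"tx":0,"ty":0,"tz":-0.02,"spin":0},{"hand":0.9,"tx":0,"ty":0,"tz":-0.04,"spin":0},{"hand":0.9,"tx":0,"ty":0,"tz":-0.05,"spin":0},{"hand":0.9,"tx":0,"ty":0,"tz":-0.05,"spin":0},{"hand":0.9,"tx":0,"ty":0,"tz":0,"spin":0}]'
python3 - <<'E'
from h import *
w=snap('wrist','w8.png');c=snap('side','s8.png')
a=load('s6.png')['color'].astype(int);b=c['color'].astype(int);a7=load('s7.png')['color'].astype(int)
print((np.abs(a7-b).sum(2)>90)[165:190,290:308].sum(),(np.abs(a-b).sum(2)>90)[165:190,290:308].sum())
g=cv2.cvtColor(w['color'],cv2.COLOR_RGB2GRAY).astype(int)
for r in range(130,200,6): print(r,g[r,260:392:3].tolist())
o=get_obs();print(o['tool_pos'],o['tcp_rot'])
# predicted for perfect pose
b=np.array([544.4,139,58.]);ux=np.array([.9922,-.1247,0]);uy=np.array([.1247,.9922,0]);b+=ux+5*uy;up=np.array([0,0,1.])
e=.866*ux+.5*up;n=-.5*ux+.866*up
for nm,P in dict(bodyLo=[(-45,-32,46),(-45,32,46)],bodyHi=[(45,-32,46),(45,32,46)],lip=[(-51,-22,14),(-51,22,14)],block=[(-32,-20,56),(32,-20,56),(32,20,56)]).items():
    print(nm,[px(w,b+i*e+j*uy+k*n).round(1).tolist() for i,j,k in P])
E
```

```text
time: 18.6
tool_pos: [532.2, 144.9, 242.9]
tcp_rot: [3.139, 0.009, 3.018]
contact_force: [-0.5, -0.4, -0.4]
grip_width: 82.5
finger_force: 0.0
21 12
130 [132, 159, 151, 157, 151, 163, 205, 186, 186, 189, 187, 188, 186, 189, 190, 188, 191, 193, 191, 191, 191, 189, 191, 195, 194, 155, 139, 117, 119, 120, 120, 123, 120, 119, 122, 40, 50, 51, 52, 54, 59, 53, 50, 46]
136 [171, 106, 154, 151, 152, 167, 201, 181, 207, 187, 80, 59, 53, 58, 61, 52, 60, 49, 55, 52, 53, 52, 57, 51, 51, 48, 45, 31, 29, 35, 80, 132, 145, 124, 119, 43, 43, 49, 49, 48, 48, 47, 44, 49]
142 [162, 192, 193, 196, 197, 192, 193, 183, 184, 165, 59, 50, 53, 90, 75, 237, 105, 74, 173, 222, 71, 55, 239, 60, 68, 239, 86, 51, 33, 31, 35, 123, 121, 122, 130, 45, 48, 43, 53, 48, 53, 44, 50, 53]
148 [202, 194, 195, 182, 183, 195, 202, 178, 182, 161, 51, 63, 60, 89, 72, 240, 101, 87, 194, 216, 76, 55, 237, 74, 65, 239, 99, 54, 36, 29, 36, 126, 120, 119, 123, 47, 43, 48, 46, 45, 49, 45, 51, 44]
154 [198, 192, 208, 244, 241, 179, 195, 181, 180, 170, 53, 62, 67, 90, 77, 240, 89, 80, 203, 212, 74, 50, 240, 66, 65, 241, 119, 44, 42, 3
[... 1017 characters left out ...]
03, 122, 118, 98, 45, 157, 149, 154, 151, 150, 66, 42, 55]
190 [66, 62, 64, 56, 62, 64, 62, 207, 182, 61, 48, 57, 33, 75, 75, 70, 71, 71, 72, 73, 71, 67, 73, 70, 74, 75, 71, 52, 33, 38, 42, 98, 120, 122, 95, 44, 161, 154, 149, 154, 156, 106, 48, 42]
196 [60, 68, 59, 59, 69, 63, 55, 174, 178, 38, 50, 37, 38, 77, 72, 65, 69, 74, 72, 70, 67, 79, 75, 70, 69, 69, 60, 58, 35, 37, 33, 93, 123, 121, 92, 45, 139, 150, 151, 149, 150, 124, 40, 52]
[530.06656618 144.605307   238.50493927] [3.14144047e+00 3.61468618e-04 3.01802358e+00]
bodyLo [[285.6, 130.9], [353.7, 131.0]]
bodyHi [[283.5, 226.4], [355.8, 226.4]]
lip [[298.5, 137.8], [340.8, 137.8]]
block [[297.5, 140.0], [296.5, 210.1], [342.8, 210.1]]
```

The released battery is centred (columns 288–352, predicted 286–354) and hasn't shifted. The arm is clear, and the force into the lip was still positive at release. I hand in the job.

```bash
python3 -c "
from plant import close_job
print(close_job())"
```

```text
the job is handed in; nothing more can be done
None
```

I handed in the job after about 19 s of robot time: the flap is open on its stop, and the larger battery lies contacts up and centred along the bed, its lower end against the lip; I saw nothing else move, but made no final check of the other items.

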